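# Load the cell into the bakery's portion scale

## Task

The portion scale lies face down on the bench with its battery bay open. Take the fresh cell (black with a copper band) from the blue tray, push its flat end gently against the coil spring in the cradle without squashing the spring solid, then drop its nub end in behind the brass lip without forcing it, so that the cell lies flat and straight at the bottom of the cradle, and let go. Leave the spent grey cell and everything else on the bench where it is.

Things in the scene. Friction and masses are not known exactly. Their poses are not given: they have to be found in the camera images.
- fresh_center (a point): Mid-length point on the axis of the fresh D cell: black with a copper band on its nub half, diameter 34 mm, 61.5 mm long over all (59 mm barrel and a nub 9.5 mm wide, 2.5 mm long), 110 to 175 g. y runs along the cell from nub to flat end: nub tip at -30.75 mm, flat end at +30.75 mm. x and z turn as it rolls. In the tray it lies level, axis 23 mm above the bench.
- fresh_nub (a point): Tip of the fresh cell's steel nub, on the cell's axis; same axes as fresh_center.
- spent_center (a point): Mid-length point of the spent cell: same size, grey with a white band; leave it. It lies in the other saddle of the tray; which saddle holds which cell varies.
- tray: Blue tray fixed to the bench, 190 (x) x 100 (y) mm, floor 6 mm thick, rims 14 mm high on the two sides at x = +-92 mm. Origin under its centre, z up. Two saddles along y at x = -42.5 and +42.5 mm, each a pair of rails 55 mm long, 7 mm high over the floor, 30 mm apart inside, 38 mm over the outside; the cell rests between them and is gripped from above across its diameter.
- scale: White portion scale, face down and fixed to the bench, 190 (x) x 240 (y) mm; origin under its centre, z up. Rim 40 mm high, feet at the corners 45 mm. In its open recess (166 x 216 mm) stands the black cradle, a sledge set anywhere up to 20 mm either way along y; this shift is not measured (look or feel for it) and hand forces do not move it. Lip and spring shift with it together.
- bay (a point): Point on the scale at the nominal middle of the cradle, on its floor (34 mm above the bench). z up; y along the cradle from brass lip to coil spring. The cell goes in along y, nub to -y, flat end to +y; seated, its axis is 17 mm over this floor. Two rails 40 mm long, 7 mm high, 30 mm apart inside, 38 mm outside, centre it. Lip to free spring is 56.5 mm, so the spring must give 5 mm.
- lip_nominal (a point): Where the foot of the brass lip's inner face is when the cradle's shift is zero (33 mm to -y of bay, at floor height); truly up to 20 mm off along y. The lip is 16 mm high over the floor, 40 mm wide, 4 mm thick. Same axes as bay.
- spring_nominal (a point): Where the centre of the free spring pad's face is when the cradle's shift is zero (23.5 mm to +y of bay, 19 mm over the floor); truly up to 20 mm off along y. Steel disc 26 mm in diameter on a coil; it gives to +y with 1 N plus 1 N per mm, and is solid after 10 mm (11 N); over 20 N crushes it. The wall behind is 36 mm high over the floor, 19 mm to +y of this face. Same axes as bay.
- cover: White battery cover, plate 70 x 115 x 8 mm, origin under its centre; bystander.
- driver: Screwdriver lying on the bench; bystander.
- nozzle1: Steel piping nozzle, cone 32 mm wide and 45 mm high, standing; origin under its centre; bystander.
- nozzle2: Steel piping nozzle, cone 28 mm wide and 42 mm high, standing; origin under its centre; bystander.
- sprinkles: Jar with red cap, 56 mm diameter, 90 mm high; origin under its centre; bystander.
- bowl: Small steel bowl, 150 mm wide, 70 mm high; origin under its centre; bystander.
- cup: Orange measuring cup, 72 mm wide, 90 mm high; origin under its centre; bystander.
Things that resemble listed ones, but are neither listed nor needed, are in the scene too. Leave any brown look-alike of the part that bears fresh_center alone.

How it is judged:
By the outcome, as a careful person would: the job done as asked, in the order asked, and still so for the second after the job is handed in, with the robot touching nothing.
It also fails if it takes over 46 s, if anything falls off the work surface, if the arm or the gripper's body presses on something with over 40 N, if the wrist force passes 120 N, or if a joint passes its speed limit or range.

## Robot

A 7-joint arm with a two-finger parallel gripper is mounted at the origin on the work surface. World frame = base frame: x ahead of the robot, y to its left, z up, the work surface at z = 0. Lengths are in m, angles in rad, forces in N, time in s.
With the tool pointing down it reaches from about 0.4 to 0.85 m from the base axis. Payload 4.5 kg.
Tool frame: the origin (TCP) lies on the centre line of the jaws, within the pads' length; the fingertips stand 17 mm ahead of it and the grasp point (between the pads) lies 2 mm behind it (r.tip_reach is the distance from the TCP to the fingertips, in m); z points along the fingers, y is the line along which they close (so a half turn about z gives the same grasp; the last joint's range is limited). The gripper opens to 88 mm and grips with 3 to 60 N. Pads are 18 mm wide; open, the fingers measure 123 mm over their backs; the gripper's body (75 mm by 187 mm) begins 45 mm behind the grasp point.
Start: joints at [-1.21, 0.689, -0.195, 1.565, 0.157, 0.902, -0.215], TCP at [0.201, 0.592, 0.256] pointing down, gripper open.
Joint ranges: [-3.01, 3.01], [-0.46, 2.08], [-1.47, 1.51], [0.13, 2.56], [-1, 4.14], [0.04, 2.09], [-2.66, 2.66]. Speed limits (rad/s): [2.57, 2.57, 3.14, 3.14, 3.14, 3.14, 3.14].

## Interface

Orientations are given as a unit quaternion [x, y, z, w].
In Python, from plant import r gives the robot as it stands.
- The arm moves only by the tool step_arm, never from a script. Its argument "steps" is a list of rows, each a list of 7 numbers: the shift along the tool's x, y, z in cm, then the turn, a rotation vector about the tool's x, y, z in degrees, then the gripper's target within -1 to 1 (shut at 1, half-way at 0, fully open at -1). A call has 1 to 8 rows; each row shifts and turns the commanded pose from where the row before left it, along the tool's axes as they then stand; what a row does not reach is not made up. A row lasts 1/8 s, in which the tool goes at most 62.5 mm and 10.7 degrees, less where a joint would pass 70% of its speed; a pose out of reach is approached as far as the arm can. A call with a gripper value outside its range is refused whole. The fingers move at their own pace and stop on an object; "force" is the grip in N (left out, the last holds). Time passes only in rows, so rows that do not move let the fingers close. It gives the time, the measured TCP pose, the force, the opening and the grip force at its end, in the units of the state.
- r.get_state(): the state, without advancing time (a new reading comes with each control period).
- r.snapshot(name): name is "side" or "top"; returns a dict with "pixels" (480x640x3 uint8, red, green, blue), "fx", "fy", "cx", "cy" (pixels), "cam_to_world" (4x4, takes a point from camera to world coordinates). Camera axes: x right, y down, z forward; pixel columns grow to the right and rows downward; lengths in m; the calibration is good to about 2 mm. A picture is of the moment at which its call begins. There is no depth.
- r.finish_job(): hands the job in; it is judged then, once.
The state is a dict: "clock": time; "q": joint angles; "qd": joint speeds; "joint_torque": joint torques, N m; "tool_pos": TCP position; "eef_rot": TCP orientation; "contact_force": force on the tool from outside, world axes, zero at the start; "moment": the same for the moment, N m; "opening": opening from 0.0 (shut) to 1.0 (fully open); "finger_force": force on a finger pad.
Only numpy, scipy, OpenCV 4.12 (cv2) and the standard library are available. Lean on these libraries where they do the work, as an engineer would, in place of code of your own. Each camera call takes 0.05 s, during which the arm holds its last target. There are 200 camera calls.

## Working session

There is one attempt and no reset: what is moved stays moved. The work goes in short steps, Python scripts to look and compute and a tool call to move; the robot and the scene stay as the last step left them, time stands still between calls to the robot, and variables do not carry over. Pictures are saved under pics/ and viewed, at most 10 in all, crops included, and the job is handed in when it is done.

Besides the shell and the picture viewer there is one more tool, called after "Emit:" as name([rows], argument=value, ...), one row to a line, values as JSON. step_arm: Moves the arm, as the interface text tells. Its arguments: {"type":"object","properties":{"steps":{"type":"array","items":{"type":"array","items":{"type":"number"}}},"force":{"type":"number"}},"required":["steps"]}

```bash
mkdir -p pics; python3 - <<'E'
from plant import r
import cv2,numpy as np,pickle
for n in("top","side"):
    s=r.snapshot(n);cv2.imwrite(f"pics/{n}0.png",s["pixels"][:,:,::-1]);pickle.dump(s,open(n+"0.pkl","wb"))
    print(n,s["fx"],s["fy"],s["cx"],s["cy"],np.round(s["cam_to_world"],4).tolist())
print(r.get_state())
E
```

```text
top 449.5808462367466 449.5808462367466 316.7091965942443 233.8367399825397 [[0.0055, -0.9973, 0.0728, 0.4528], [-0.9999, -0.0065, -0.0131, -0.0471], [0.0135, -0.0727, -0.9973, 1.3189], [0.0, 0.0, 0.0, 1.0]]
side 606.603702835144 606.603702835144 311.2164282355921 236.85379012480396 [[0.8045, -0.3078, 0.508, -0.1723], [-0.594, -0.4085, 0.6931, -1.0324], [-0.0058, -0.8593, -0.5114, 0.8019], [0.0, 0.0, 0.0, 1.0]]
{'clock': 0.1, 'q': array([-1.21017797,  0.68988941, -0.19450319,  1.56621888,  0.15729983,
        0.90254494, -0.21510397]), 'qd': array([ 0.00163442, -0.00326748, -0.00028768, -0.00189676, -0.00138391,
        0.00020627, -0.0005846 ]), 'joint_torque': array([-2.51597252e-03, -5.28497529e+01, -1.27099838e+00, -1.53835756e+01,
       -5.24521305e-02,  2.00746297e-03,  6.50964398e-05]), 'tool_pos': array([0.20052079, 0.59138631, 0.25500212]), 'eef_rot': array([ 1.62654924e-01,  9.86682663e-01, -8.32731392e-04, -6.67397560e-05]), 'contact_force': array([ 0.07010649, -0.08659732, -0.66614854]), 'moment': array([ 0.02217138, -0.04913912,  0.0285137 ]), 'finger_force': 0.0, 'opening': 0.9980895456726715}
```

View pics/top0.png

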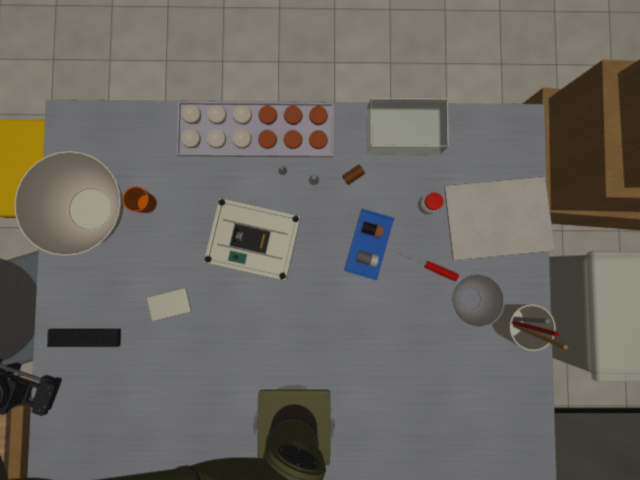

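View pics/side0.png

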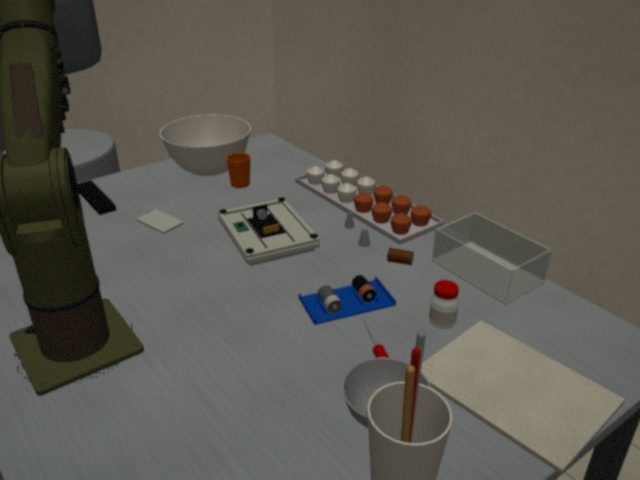

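The top view (up = +x, left = +y) shows the scale near (252,240) and the tray near (370,245), with the fresh black/copper cell at (372,229) and the grey one at (367,259). The side view agrees. I'll enlarge both regions.

```bash
python3 - <<'E'
import cv2,numpy as np
t=cv2.imread("pics/top0.png");s=cv2.imread("pics/side0.png")
a=cv2.resize(t[190:290,195:305],None,fx=5,fy=5,interpolation=cv2.INTER_CUBIC)
b=cv2.resize(t[205:285,340:400],None,fx=6,fy=6,interpolation=cv2.INTER_CUBIC)
o=np.zeros((600,800,3),np.uint8)
cv2.imwrite("pics/c1.png",a)   # 550x500, origin (195,190) x5
cv2.imwrite("pics/c2.png",b)   # 360x480, origin (340,205) x6
c=cv2.resize(s[190:330,210:410],None,fx=4,fy=4,interpolation=cv2.INTER_CUBIC)
cv2.imwrite("pics/c3.png",c)
E
```

```text
(no output)
```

View pics/c1.png

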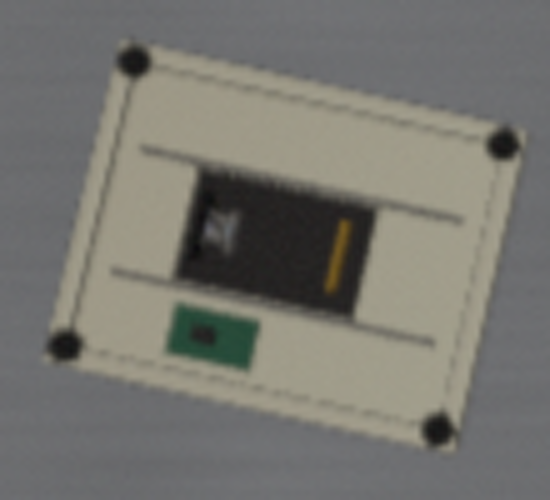

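View pics/c2.png

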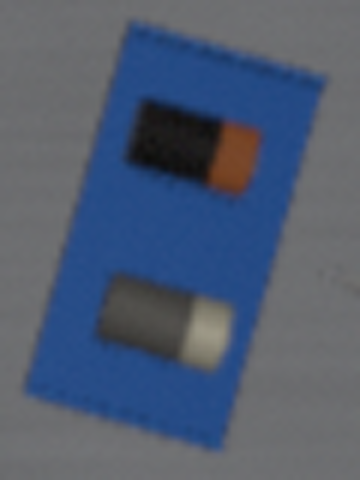

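View pics/c3.png

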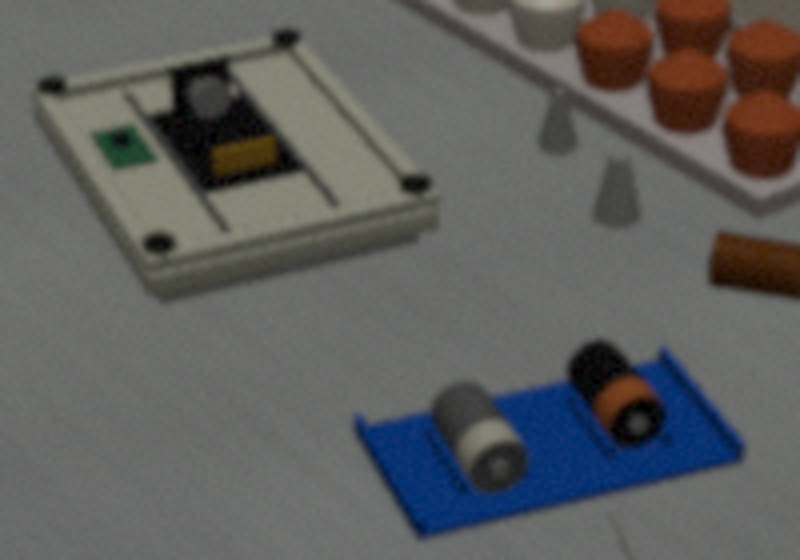

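The crops give clean positions. In c1 the feet are at (134,61), (503,144), (438,430) and (65,347), and the brass lip top runs from (345,220) to (332,292). In c2 the tray corners are at (133,22), (327,76), (222,450) and (26,392). The nub (copper) end points right, the same way as the lip, so the cell needs almost no turn. c3 shows the same features from the side.

```bash
cat > h.py <<'E'
import numpy as np,pickle
S={n:pickle.load(open(n+"0.pkl","rb")) for n in("top","side")}
def w(n,p,z,f=1,o=(0,0)):
    s=S[n];p=(np.array(p,float)+.5)/f-.5+o
    T=np.array(s["cam_to_world"]);d=T[:3,:3]@np.stack([(p[:,0]-s["cx"])/s["fx"],(p[:,1]-s["cy"])/s["fy"],np.ones(len(p))])
    return (T[:3,3:]+d*(z-T[2,3])/d[2]).T
def yaw(v): return np.degrees(np.arctan2(v[1],v[0]))
E
python3 - <<'E'
from h import *
np.set_printoptions(precision=4,suppress=True)
c1=(5,(195,190));c2=(6,(340,205));c3=(4,(210,190))
def pose(f,name):# f: +y+x, -y+x, -y-x, +y-x
    print(name,f[:,:2].mean(0),"yaw from y",yaw(f[0]-f[1]+f[3]-f[2])-90,"x",yaw(f[0]-f[3]+f[1]-f[2]),"size",np.linalg.norm(f[0]-f[1]),np.linalg.norm(f[0]-f[3]))
pose(w("top",[(134,61),(503,144),(438,430),(65,347)],.045,*c1),"scale top")
pose(w("side",[(286,37),(415,183),(158,243),(52,84)],.045,*c3),"scale side")
pose(w("top",[(133,22),(327,76),(222,450),(26,392)],.012,*c2),"tray top")
pose(w("side",[(664,348),(742,445),(421,533),(357,418)],.010,*c3),"tray side")
lt=w("top",[(345,220),(332,292)],.050,*c1);print("lip top",lt.mean(0),yaw(lt[0]-lt[1]))
ls=w("side",[(275,139),(212,154)],.050,*c3);print("lip side top",ls.mean(0),yaw(ls[0]-ls[1]))
lb=w("side",[(275,162),(213,176)],.034,*c3);print("lip side outer foot",lb.mean(0))
cb=w("top",[(200,165),(375,207),(355,320),(178,280)],.034,*c1);print("cradle",cb.mean(0))
pose(cb,"cr")
f=w("top",[(147,100),(262,130),(240,195),(130,163)],.023,*c2);pose(f,"fresh")
nb=w("side",[(640,424)],.023,*c3);print("nub side",nb)
pd=w("side",[(209,97)],.053,*c3);print("pad side",pd)
E
```

```text
scale top [0.5312 0.1206] yaw from y -12.264957176298594 x -12.244575724458892 size 0.21546758132283989 0.16668700488895302
scale side [0.5304 0.1189] yaw from y -12.562836444346203 x -12.608743925989035 size 0.21494166444941618 0.16513623720955006
tray top [ 0.5207 -0.2172] yaw from y -15.692058153100348 x -16.043283476634347 size 0.09827971834602857 0.18784116124233916
tray side [ 0.5213 -0.2157] yaw from y -16.908714012530197 x -14.544407603785729 size 0.09871050302994229 0.18730261616404834
lip top [0.5247 0.0897 0.05  ] -9.39705588281884
lip side top [0.5242 0.0895 0.05  ] -10.676470158359148
lip side outer foot [0.5237 0.0893 0.034 ]
cradle [0.5329 0.1267 0.034 ]
cr [0.5329 0.1267] yaw from y -12.768248610672316 x -9.479523578404635 size 0.10312996732252186 0.06695124320396752
fresh [ 0.5623 -0.2244] yaw from y -15.087783570229902 x -17.066695199875277 size 0.05741303043002779 0.031702899509487126
nub side [[ 0.5548 -0.2521  0.023 ]]
pad side [[0.5388 0.1524 0.053 ]]
```

```bash
cat >> h.py <<'E'
from scipy.spatial.transform import Rotation as Ro
def tool(xdir,pitch=0):
    # tool x along xdir (deg, world), z down; pitch>0: tool x end goes down
    a=np.radians(xdir);x=[np.cos(a),np.sin(a),0];z=[0,0,-1]
    return Ro.from_matrix(np.stack([x,np.cross(z,x),z],1))*Ro.from_euler("y",-pitch,degrees=True)
def plan(p,R,wps):
    "wps: (pos, Rot, nrows, grip)"
    p=np.array(p,float)
    for P,Q,n,g in wps:
        P=np.array(P);p0,R0=p.copy(),R;rv=(R0.inv()*Q).as_rotvec()
        for k in range(1,n+1):
            tp=p0+(P-p0)*k/n;TR=R0*Ro.from_rotvec(rv*k/n)
            d=np.round(R.inv().apply(tp-p)*100,2);t=np.round(np.degrees((R.inv()*TR).as_rotvec()),1)
            print(list(map(float,[*d,*t,g])),end=",\n")
            p=p+R.apply(d/100);R=R*Ro.from_rotvec(np.radians(t))
    print("end",p.round(4),R.as_matrix()[:,0].round(3))
def now():
    from plant import r
    s=r.get_state();R=Ro.from_quat(s["eef_rot"]);m=R.as_matrix()
    print("t",round(s["clock"],2),"p",s["tool_pos"].round(4),"xdir",yaw(m[:,0]).round(2),"xz",m[2,0].round(3),"yz",m[2,1].round(3),"F",s["contact_force"].round(2),"open",round(s["opening"],3),"ff",round(s["finger_force"],1))
    return s,R
E
python3 - <<'E'
from h import *
s,R=now()
A=tool(74.4)
mid=R*Ro.from_rotvec((R.inv()*A).as_rotvec()*.6)
plan(s["tool_pos"],R,[((.5,.30,.25),mid,7,-.2),((.5622,-.2245,.15),A,9,-.2)])
E
```

```text
t 0.1 p [0.2005 0.5914 0.255 ] xdir 161.28 xz -0.0 yz -0.002 F [ 0.07 -0.09 -0.67] open 0.998 ff 0.0
[-5.39, -2.57, 0.08, -0.0, 0.0, 7.4, -0.2],
[-5.67, -1.85, 0.07, -0.0, 0.0, 7.5, -0.2],
[-5.87, -1.1, 0.08, -0.0, 0.0, 7.4, -0.2],
[-5.96, -0.33, 0.08, -0.0, 0.0, 7.5, -0.2],
[-5.95, 0.45, 0.07, -0.0, 0.0, 7.4, -0.2],
[-5.85, 1.21, 0.08, -0.0, 0.0, 7.5, -0.2],
[-5.63, 1.96, 0.08, -0.0, 0.1, 7.4, -0.2],
[-5.73, -1.26, 1.11, -0.0, -0.0, 3.9, -0.2],
[-5.81, -0.87, 1.11, -0.0, 0.0, 3.8, -0.2],
[-5.85, -0.48, 1.11, -0.0, 0.0, 3.9, -0.2],
[-5.86, -0.08, 1.11, -0.0, 0.0, 3.9, -0.2],
[-5.87, 0.32, 1.11, -0.0, 0.0, 3.8, -0.2],
[-5.82, 0.7, 1.11, -0.0, 0.0, 3.9, -0.2],
[-5.77, 1.1, 1.11, -0.0, 0.0, 3.8, -0.2],
[-5.68, 1.48, 1.11, -0.1, 0.0, 3.9, -0.2],
[-5.56, 1.86, 1.11, 0.0, 0.0, 3.9, -0.2],
end [ 0.5622 -0.2245  0.15  ] [ 0.269  0.963 -0.   ]
```

Emit:
step_arm([
  [-5.4,-2.6,0.1,0,0,7.4,-0.2],
  [-5.7,-1.8,0.1,0,0,7.5,-0.2],
  [-5.9,-1.1,0.1,0,0,7.4,-0.2],
  [-6.0,-0.3,0.1,0,0,7.5,-0.2],
  [-5.9,0.4,0.1,0,0,7.4,-0.2],
  [-5.9,1.2,0.1,0,0,7.5,-0.2],
  [-5.6,2.0,0.1,0,0,7.4,-0.2],
  [-5.7,-1.3,0.8,0,0,3.9,-0.2],
])

```text
clock: 1.1
tool_pos: [0.5107, 0.2413, 0.2406]
eef_rot: [0.608, 0.794, 0.002, 0.001]
contact_force: [-0.1, -0.6, 0.1]
opening: 0.596
finger_force: 0.0
```

```bash
python3 - <<'E'
from h import *
s,R=now()
A=tool(74.4)
plan(s["tool_pos"],R,[((.5622,-.2245,.15),A,8,-.2)])
E
```

```text
t 1.1 p [0.5107 0.2413 0.2406] xdir 105.06 xz 0.0 yz 0.004 F [-0.11 -0.64  0.14] open 0.596 ff 0.0
[-5.79, -0.9, 1.13, 0.0, -0.0, 3.8, -0.2],
[-5.84, -0.51, 1.13, 0.1, -0.0, 3.9, -0.2],
[-5.85, -0.11, 1.12, -0.0, -0.0, 3.8, -0.2],
[-5.86, 0.28, 1.13, 0.0, -0.0, 3.8, -0.2],
[-5.82, 0.67, 1.13, 0.0, -0.0, 3.9, -0.2],
[-5.76, 1.06, 1.13, 0.1, -0.1, 3.8, -0.2],
[-5.68, 1.44, 1.13, -0.0, 0.0, 3.8, -0.2],
[-5.56, 1.81, 1.14, 0.0, 0.0, 3.9, -0.2],
end [ 0.5622 -0.2244  0.15  ] [ 0.27   0.963 -0.   ]
```

Emit:
step_arm([
  [-5.8,-0.9,1.1,0,0,3.8,-0.2],
  [-5.8,-0.5,1.1,0,0,3.9,-0.2],
  [-5.9,-0.1,1.1,0,0,3.8,-0.2],
  [-5.9,0.3,1.1,0,0,3.8,-0.2],
  [-5.8,0.7,1.1,0,0,3.9,-0.2],
  [-5.8,1.1,1.1,0,0,3.8,-0.2],
  [-5.7,1.4,1.1,0,0,3.8,-0.2],
  [-5.5,1.8,1.1,0,0,3.9,-0.2],
])

```text
clock: 2.1
tool_pos: [0.5611, -0.2254, 0.152]
eef_rot: [0.796, 0.605, 0.0, -0.0]
contact_force: [0.5, -0.2, 0.6]
opening: 0.599
finger_force: 0.0
```

```bash
python3 - <<'E'
from h import *
s,R=now()
A=tool(74.4)
plan(s["tool_pos"],R,[((.5622,-.2245,.06),A,3,-.2),((.5622,-.2245,.0325),A,2,-.2)])
E
```

```text
t 2.1 p [ 0.5611 -0.2254  0.152 ] xdir 74.45 xz 0.0 yz -0.0 F [ 0.55 -0.18  0.61] open 0.599 ff 0.0
[0.04, 0.03, 3.07, -0.0, -0.0, 0.0, -0.2],
[0.03, 0.03, 3.07, -0.0, -0.0, 0.0, -0.2],
[0.04, 0.03, 3.06, -0.0, -0.0, 0.0, -0.2],
[0.0, -0.0, 1.38, -0.0, -0.0, 0.0, -0.2],
[0.0, -0.0, 1.37, -0.0, -0.0, 0.0, -0.2],
end [ 0.5622 -0.2245  0.0325] [0.268 0.963 0.   ]
```

Emit:
step_arm([
  [0.1,0.1,3.0,0,0,0,-0.2],
  [0,0,3.0,0,0,0,-0.2],
  [0,0,3.0,0,0,0,-0.2],
  [0,0,1.5,0,0,0,-0.2],
  [0,0,1.4,0,0,0,-0.2],
  [0,0,0,0,0,0,-0.2],
])

```text
clock: 2.85
tool_pos: [0.5621, -0.2227, 0.0332]
eef_rot: [0.796, 0.606, -0.0, -0.0]
contact_force: [-0.6, 0.4, -0.0]
opening: 0.602
finger_force: 0.0
```

```bash
python3 - <<'E'
from h import *
from plant import r
import cv2
now()
s=r.snapshot("side")["pixels"][:,:,::-1][210:330,280:420];t=r.snapshot("top")["pixels"][:,:,::-1][190:290,330:420]
o=np.hstack([cv2.resize(s,(480,411),interpolation=2),cv2.resize(t,(320,411),interpolation=2)])
cv2.imwrite("pics/g1.png",o)
E
```

```text
t 2.85 p [ 0.5621 -0.2227  0.0332] xdir 74.58 xz 0.0 yz -0.001 F [-0.63  0.43 -0.04] open 0.602 ff 0.0
```

View pics/g1.png

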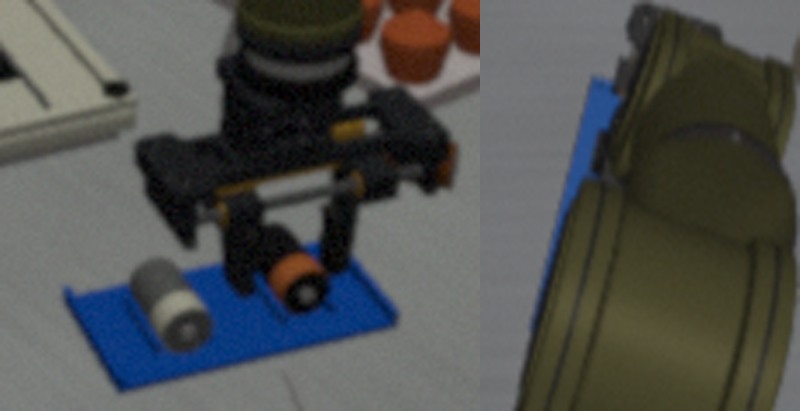

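The fingers straddle the black cell (its nub end is at (305,295)), and the grey cell is clear to the left. Closing now.

Emit:
step_arm([
  [0,0,0,0,0,0,1],
  [0,0,0,0,0,0,1],
  [0,0,0,0,0,0,1],
  [0,0,0,0,0,0,1],
], force=45)

```text
clock: 3.45
tool_pos: [0.5628, -0.2231, 0.0343]
eef_rot: [0.796, 0.606, 0.0, 0.0]
contact_force: [-0.4, 0.6, 5.2]
opening: 0.372
finger_force: 45.0
```

Emit:
step_arm([
  [0,0,-1,0,0,0,1],
  [0,0,-3,0,0,0,1],
  [0,0,-5,0,0,0,1],
  [0,0,-4,0,0,0,1],
  [0,0,0,0,0,0,1],
  [0,0,0,0,0,0,1],
])

```text
clock: 4.2
tool_pos: [0.5617, -0.2225, 0.163]
eef_rot: [0.796, 0.606, -0.0, -0.001]
contact_force: [-0.9, 0.4, -2.2]
opening: 0.378
finger_force: 45.0
```

```bash
python3 - <<'E'
from h import *
from plant import r
import cv2,pickle
now()
f=r.snapshot("side");S["side"]=f;pickle.dump(f,open("side1.pkl","wb"))
print(f["cx"])
p=f["pixels"][:,:,::-1][100:290,260:450]
cv2.imwrite("pics/g2.png",cv2.resize(p,(570,570),interpolation=2))
E
```

```text
t 4.2 p [ 0.5617 -0.2225  0.163 ] xdir 74.59 xz 0.0 yz -0.002 F [-0.88  0.39 -2.15] open 0.378 ff 45.0
311.2164282355921
```

View pics/g2.png

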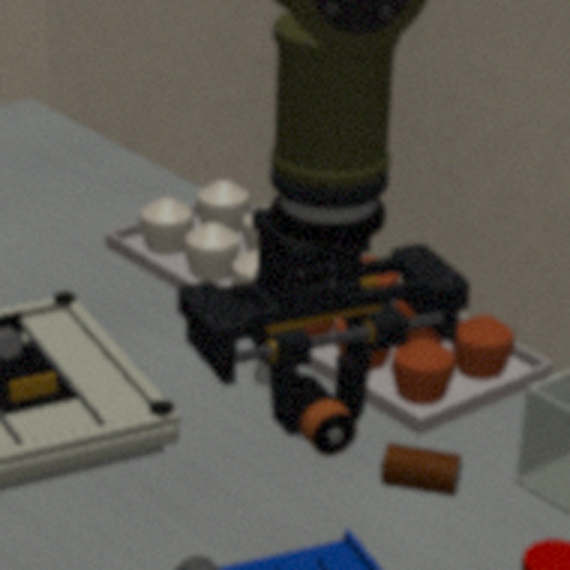

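The cell is held level, with its nub at crop (334,434). Next I'll work out where it sits in the grip and plan the approach to the bay, tilted 12° with the nub up.

```bash
python3 - <<'E'
from h import *
s,R=now()
n=w("side",[(334,434)],.163-.0113,3,(260,100))[0];print("nub",n, "in tool",R.inv().apply(n-s["tool_pos"])*1000)
n=w("side",[(334,434)],.163-.009,3,(260,100))[0];print("nub", "in tool",R.inv().apply(n-s["tool_pos"])*1000)
B=tool(77.65);y=np.array([.2139,.9769,0])
lip=np.array([.525,.092,0])
print("pad free",lip+.0565*y)
# cell centre x in tool = 0-ish; centre at lip +56.5-34 (3 mm short of pad)
C=lip+(.0565-.0345)*y
T=tool(77.65,12)
print(T.as_matrix().round(3))
P=C+[0,0,.14]
plan(s["tool_pos"],R,[(P,T,8,1)])
E
```

```text
t 4.25 p [ 0.5614 -0.2224  0.1624] xdir 74.58 xz 0.0 yz -0.003 F [ 0.06 -0.23 -1.25] open 0.374 ff 45.0
nub [ 0.55366159 -0.2492046   0.1517    ] in tool [-27.93321334  -0.26598631  10.73523369]
nub in tool [-31.28569741  -2.01193061   8.43891278]
pad free [0.53708535 0.14719485 0.        ]
[[ 0.209  0.977 -0.044]
 [ 0.956 -0.214 -0.203]
 [-0.208  0.    -0.978]]
[3.94, -1.5, 0.29, -0.1, -1.5, -0.4, 1.0],
[3.96, -1.47, 0.18, -0.0, -1.5, -0.4, 1.0],
[3.97, -1.44, 0.07, -0.1, -1.5, -0.3, 1.0],
[3.98, -1.42, -0.03, -0.0, -1.5, -0.4, 1.0],
[3.99, -1.39, -0.13, -0.1, -1.5, -0.4, 1.0],
[3.99, -1.37, -0.24, -0.1, -1.5, -0.4, 1.0],
[4.0, -1.33, -0.35, -0.0, -1.5, -0.4, 1.0],
[3.99, -1.31, -0.45, -0.1, -1.5, -0.3, 1.0],
end [0.5297 0.1135 0.14  ] [ 0.21   0.955 -0.207]
```

Emit:
step_arm([
  [3.9,-1.5,0.3,0,-1.5,-0.4,1],
  [4.0,-1.5,0.2,0,-1.5,-0.4,1],
  [4.0,-1.4,0.1,0,-1.5,-0.4,1],
  [4.0,-1.4,0,0,-1.5,-0.4,1],
  [4.0,-1.4,-0.1,0,-1.5,-0.4,1],
  [4.0,-1.4,-0.2,0,-1.5,-0.4,1],
  [4.0,-1.3,-0.3,0,-1.5,-0.4,1],
  [4.0,-1.3,-0.4,0,-1.5,-0.4,1],
])

```text
clock: 5.25
tool_pos: [0.5298, 0.1146, 0.137]
eef_rot: [0.774, 0.625, -0.085, 0.063]
contact_force: [0.1, 0.6, -2.0]
opening: 0.376
finger_force: 45.0
```

Emit:
step_arm([
  [0,0,0,0,0,0,1],
  [0,0,0,0,0,0,1],
])

```text
clock: 5.5
tool_pos: [0.5302, 0.1124, 0.1376]
eef_rot: [0.774, 0.624, -0.085, 0.063]
contact_force: [-0.7, 0.3, -2.0]
opening: 0.379
finger_force: 45.0
```

```bash
python3 - <<'E'
from h import *
s,R=now()
T=tool(77.65,12);y=np.array([.2139,.9769,0]);lip=np.array([.525,.092,0])
off=np.array([0,0,.0103])  # cell centre in tool
C=lip+(.0565-.0365)*y; C[2]=.034+.0300
P=C-T.apply(off);print("target TCP",P)
plan(s["tool_pos"],R,[(P+[0,0,.03],T,2,1),(P,T,3,1)])
E
```

```text
t 5.5 p [0.5302 0.1124 0.1376] xdir 77.84 xz -0.21 yz -0.008 F [-0.71  0.29 -1.97] open 0.379 ff 45.0
target TCP [0.52973603 0.11362993 0.07407492]
[0.41, -0.02, 1.63, -0.2, 0.1, 0.1, 1.0],
[0.4, -0.03, 1.62, -0.2, 0.0, 0.1, 1.0],
[0.21, -0.0, 0.98, -0.0, 0.0, -0.0, 1.0],
[0.21, -0.0, 0.98, -0.0, 0.0, -0.0, 1.0],
[0.2, -0.0, 0.98, -0.0, 0.0, -0.0, 1.0],
end [0.5298 0.1136 0.0741] [ 0.21   0.955 -0.208]
```

Emit:
step_arm([
  [0.4,0,1.6,0,0,0,1],
  [0.4,0,1.6,0,0,0,1],
  [0.1,0,0.5,0,0,0,1],
  [0,0,0,0,0,0,1],
  [0,0,0,0,0,0,1],
])

```text
clock: 6.12
tool_pos: [0.5313, 0.1144, 0.1007]
eef_rot: [0.774, 0.624, -0.083, 0.063]
contact_force: [0.3, -0.2, -0.1]
opening: 0.371
finger_force: 45.0
```

```bash
python3 - <<'E'
from h import *
from plant import r
import cv2
for _ in range(1): now()
f=r.snapshot("side")["pixels"][:,:,::-1][190:265,210:330]
g=r.snapshot("top")["pixels"][:,:,::-1]
cv2.imwrite("pics/a1.png",cv2.resize(f,(800,500),interpolation=2))
now()
E
```

```text
t 6.12 p [0.5313 0.1144 0.1007] xdir 77.8 xz -0.208 yz -0.005 F [ 0.28 -0.17 -0.05] open 0.371 ff 45.0
t 6.22 p [0.5313 0.1145 0.1009] xdir 77.81 xz -0.207 yz -0.005 F [ 0.1  -0.23 -1.18] open 0.375 ff 45.0
```

View pics/a1.png

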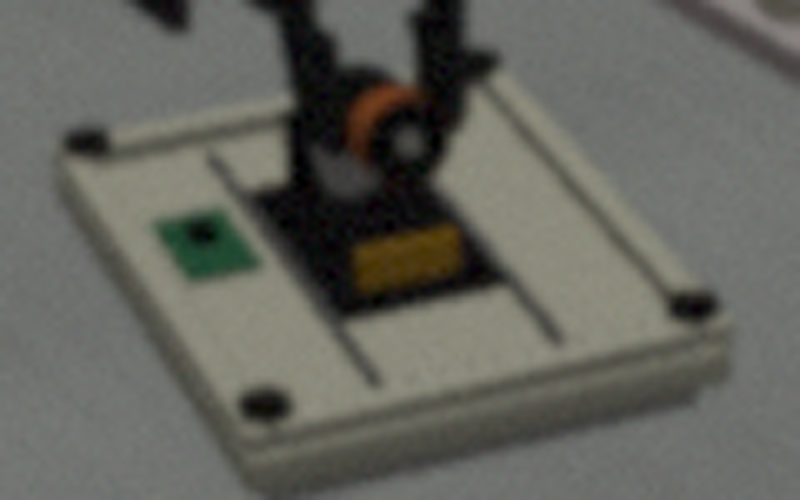

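The tilted cell is over the bay, nub at (410,148), with the lip ahead of it from (355,245) to (462,228) and the pad below and behind at about (345,172). I'll check the relative geometry.

```bash
python3 - <<'E'
from h import *
s,R=now()
p=s["tool_pos"];o=(210,190);f=800/120
for oz in(.009,.0103,.0113):
    zt=(p+R.apply([-.03075,0,oz]))[2]
    n=w("side",[(410,148)],zt,f,o)[0];c=R.inv().apply(n-p)*1000
    print(oz,"nub z",zt,n,"tool",c)
l=w("side",[(462,229),(355,248)],.050,f,o);print("lip",l.mean(0))
# scale-frame coords
B=tool(77.65);q=np.array([.531,.1198,0])
ex=np.array([.9769,-.2139,0]);ey=np.array([.2139,.9769,0])
for nme,v in(("lip",l.mean(0)),("nub",n),("tcp",p)): print(nme,(v-q)@ex*1000,(v-q)@ey*1000)
E
```

```text
t 6.22 p [0.5313 0.1145 0.1009] xdir 77.81 xz -0.207 yz -0.005 F [ 0.1  -0.23 -1.18] open 0.375 ff 45.0
0.009 nub z 0.09846642615697013 [0.51928016 0.07599007 0.09846643] tool [-38.83879751  -3.55172203  10.73199679]
0.0103 nub z 0.09719467190299785 [0.52053052 0.07799398 0.09719467] tool [-36.4007148   -2.74872332  11.51132291]
0.0113 nub z 0.09621639939994225 [0.52149233 0.07953545 0.0962164 ] tool [-34.52526656  -2.131032    12.11080453]
lip [0.52735665 0.09273337 0.05      ]
lip 2.230360695324489 -27.220703636044504
nub -0.6754522654234615 -41.36812659409397
tcp 1.4171011936624212 -5.077225182297852
```

```bash
python3 - <<'E'
from h import *
s,R=now()
T=tool(77.65,12);ey=np.array([.2139,.9769,0]);ex=np.array([.9769,-.2139,0]);q=np.array([.531,.1198,0])
off=np.array([0,0,.0108])
C=q+.0005*ex+(-.029+.0565-.0385)*ey; C[2]=.034+.031
P=C-T.apply(off);print("target TCP",P)
plan(s["tool_pos"],R,[(P,T,4,1)])
E
```

```text
t 6.22 p [0.5313 0.1145 0.1009] xdir 77.81 xz -0.207 yz -0.005 F [ 0.1  -0.23 -1.18] open 0.375 ff 45.0
target TCP [0.52961581 0.11114064 0.07556399]
[0.04, -0.02, 0.64, -0.1, -0.0, 0.0, 1.0],
[0.04, -0.02, 0.64, -0.0, -0.0, 0.1, 1.0],
[0.04, -0.02, 0.64, -0.1, -0.0, 0.0, 1.0],
[0.05, -0.02, 0.63, -0.1, -0.0, 0.1, 1.0],
end [0.5297 0.1112 0.0756] [ 0.21   0.955 -0.207]
```

Emit:
step_arm([
  [0.04,-0.02,0.64,0,0,0,1],
  [0.04,-0.02,0.64,0,0,0,1],
  [0.04,-0.02,0.64,-0.1,0,0,1],
  [0.04,-0.02,0.64,-0.1,0,0,1],
  [0,0,0,0,0,0,1],
  [0,0,0,0,0,0,1],
])

```text
clock: 6.98
tool_pos: [0.5292, 0.111, 0.075]
eef_rot: [0.774, 0.625, -0.082, 0.065]
contact_force: [0.1, 0.0, 0.1]
opening: 0.376
finger_force: 45.0
```

Emit:
step_arm([
  [0.1,0,-0.02,0,0,0,1],
  [0.1,0,-0.02,0,0,0,1],
  [0,0,0,0,0,0,1],
  [0,0,0,0,0,0,1],
])

```text
clock: 7.48
tool_pos: [0.5297, 0.113, 0.0751]
eef_rot: [0.774, 0.625, -0.082, 0.065]
contact_force: [-0.7, 0.2, -1.6]
opening: 0.372
finger_force: 45.0
```

Emit:
step_arm([
  [0.1,0,-0.02,0,0,0,1],
  [0.1,0,-0.02,0,0,0,1],
  [0,0,0,0,0,0,1],
  [0,0,0,0,0,0,1],
])

```text
clock: 7.98
tool_pos: [0.5301, 0.115, 0.0751]
eef_rot: [0.774, 0.625, -0.082, 0.065]
contact_force: [-0.6, 0.6, -2.1]
opening: 0.376
finger_force: 45.0
```

Emit:
step_arm([
  [0.1,0,-0.02,0,0,0,1],
  [0,0,0,0,0,0,1],
  [0,0,0,0,0,0,1],
])

```text
clock: 8.35
tool_pos: [0.5303, 0.116, 0.075]
eef_rot: [0.774, 0.625, -0.082, 0.065]
contact_force: [-0.2, -0.2, -0.9]
opening: 0.373
finger_force: 45.0
```

Emit:
step_arm([
  [0.1,0,-0.02,0,0,0,1],
  [0,0,0,0,0,0,1],
  [0,0,0,0,0,0,1],
])

```text
clock: 8.72
tool_pos: [0.5306, 0.117, 0.075]
eef_rot: [0.774, 0.625, -0.082, 0.065]
contact_force: [-0.5, 0.1, -1.5]
opening: 0.376
finger_force: 45.0
```

Emit:
step_arm([
  [0.1,0,-0.02,0,0,0,1],
  [0.1,0,-0.02,0,0,0,1],
  [0,0,0,0,0,0,1],
  [0,0,0,0,0,0,1],
])

```text
clock: 9.22
tool_pos: [0.531, 0.119, 0.075]
eef_rot: [0.774, 0.625, -0.082, 0.065]
contact_force: [0.0, 0.2, -1.6]
opening: 0.372
finger_force: 45.0
```

Emit:
step_arm([
  [0.1,0,-0.02,0,0,0,1],
  [0.1,0,-0.02,0,0,0,1],
  [0,0,0,0,0,0,1],
  [0,0,0,0,0,0,1],
])

```text
clock: 9.72
tool_pos: [0.5314, 0.1207, 0.075]
eef_rot: [0.774, 0.624, -0.082, 0.065]
contact_force: [-0.5, -1.0, -0.3]
opening: 0.372
finger_force: 45.0
```

Emit:
step_arm([
  [0.1,0,-0.02,0,0,0,1],
  [0,0,0,0,0,0,1],
  [0,0,0,0,0,0,1],
])

```text
clock: 10.1
tool_pos: [0.5316, 0.1217, 0.075]
eef_rot: [0.774, 0.624, -0.082, 0.065]
contact_force: [-0.1, -2.1, -1.4]
opening: 0.377
finger_force: 45.0
```

Emit:
step_arm([
  [0.1,0,-0.02,0,0,0,1],
  [0.1,0,-0.02,0,0,0,1],
  [0.1,0,-0.02,0,0,0,1],
  [0.1,0,-0.02,0,0,0,1],
  [0,0,0,0,0,0,1],
  [0,0,0,0,0,0,1],
])

```text
clock: 10.85
tool_pos: [0.5322, 0.125, 0.0749]
eef_rot: [0.774, 0.624, -0.083, 0.065]
contact_force: [-0.4, -5.0, -1.1]
opening: 0.374
finger_force: 45.0
```

Emit:
step_arm([
  [0.1,0,-0.02,0,0,0,1],
  [0.1,0,-0.02,0,0,0,1],
  [0,0,0,0,0,0,1],
  [0,0,0,0,0,0,1],
])

```text
clock: 11.35
tool_pos: [0.5325, 0.1263, 0.075]
eef_rot: [0.774, 0.624, -0.083, 0.065]
contact_force: [-0.2, -6.4, -0.6]
opening: 0.376
finger_force: 45.0
```

```bash
python3 - <<'E'
from h import *
from plant import r
import cv2
s,R=now()
f=r.snapshot("side")["pixels"][:,:,::-1][185:260,215:315]
cv2.imwrite("pics/a2.png",cv2.resize(f,(800,600),interpolation=2));now()
E
```

```text
t 11.35 p [0.5325 0.1263 0.075 ] xdir 77.76 xz -0.21 yz -0.003 F [-0.2  -6.4  -0.56] open 0.376 ff 45.0
t 11.4 p [0.5325 0.1263 0.075 ] xdir 77.76 xz -0.21 yz -0.003 F [-1.1  -6.72 -1.15] open 0.374 ff 45.0
```

View pics/a2.png

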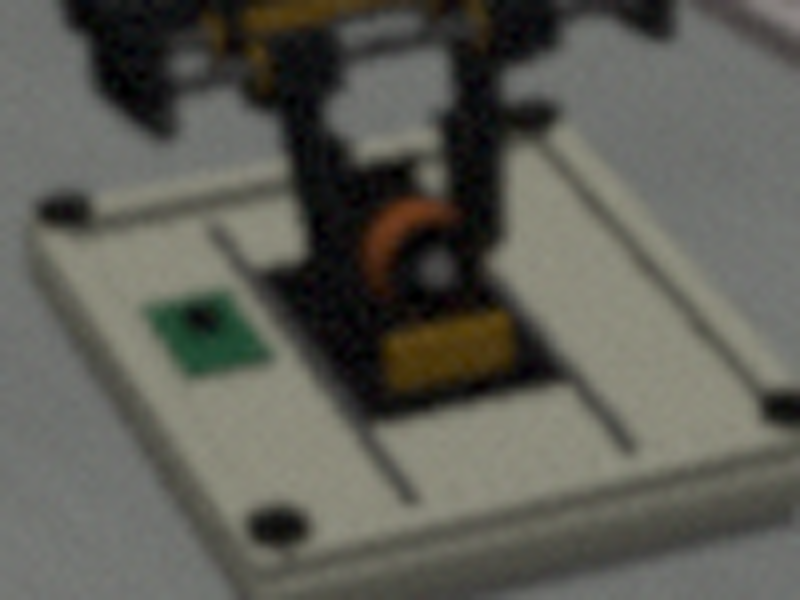

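The cell's flat end is on the pad and the spring force follows the expected slope: 6.5 N, about 5.5 mm compressed. The nub (435,268) is still above the lip top edge (450,325). A little more push, then lower.

Emit:
step_arm([
  [0.13,0,-0.03,0,0,0,1],
  [0.13,0,-0.03,0,0,0,1],
  [0,0,0,0,0,0,1],
  [0,0,0,0,0,0,1],
])

```text
clock: 11.9
tool_pos: [0.5328, 0.1279, 0.0751]
eef_rot: [0.774, 0.624, -0.084, 0.065]
contact_force: [-0.7, -8.1, -1.5]
opening: 0.373
finger_force: 45.0
```

```bash
python3 - <<'E'
from h import *
s,R=now()
off=np.array([0,0,.0108]);ey=np.array([.2139,.9769,0])
p=s["tool_pos"];c=p+R.apply(off)
print("centre h over floor",c[2]-.034)
B=tool(77.65)
for n in(0,):
    c2=c.copy();c2[2]=.034+.0172
    P=c2-B.apply(off);print("target",P)
    plan(p,R,[(P,B,8,1)])
E
```

```text
t 11.9 p [0.5328 0.1279 0.0751] xdir 77.72 xz -0.212 yz -0.003 F [-0.67 -8.06 -1.55] open 0.373 ff 45.0
centre h over floor 0.0304988815950039
target [0.53232334 0.12570329 0.062     ]
[0.01, 0.0, 0.17, -0.0, 1.5, 0.0, 1.0],
[-0.0, 0.0, 0.16, -0.0, 1.6, 0.0, 1.0],
[-0.0, 0.0, 0.17, -0.1, 1.5, 0.0, 1.0],
[-0.01, 0.0, 0.16, 0.0, 1.5, 0.0, 1.0],
[-0.01, -0.0, 0.17, -0.0, 1.5, 0.0, 1.0],
[-0.02, -0.0, 0.16, -0.0, 1.6, 0.0, 1.0],
[-0.02, -0.0, 0.17, -0.1, 1.5, 0.0, 1.0],
[-0.02, -0.0, 0.16, 0.0, 1.5, 0.0, 1.0],
end [0.5323 0.1257 0.062 ] [ 0.213  0.977 -0.   ]
```

Emit:
step_arm([
  [0.03,0,0.16,0,1.5,0,1],
  [0.03,0,0.16,0,1.5,0,1],
  [0.02,0,0.16,0,1.5,0,1],
  [0.01,0,0.16,0,1.6,0,1],
  [0,0,0,0,0,0,1],
])

```text
clock: 12.52
tool_pos: [0.5328, 0.127, 0.069]
eef_rot: [0.778, 0.626, -0.042, 0.032]
contact_force: [-1.8, -8.6, 3.4]
opening: 0.375
finger_force: 45.0
```

Emit:
step_arm([
  [0,0,0.16,0,1.5,0,1],
  [-0.01,0,0.16,0,1.6,0,1],
  [0,0,0,0,0,0,1],
])

```text
clock: 12.9
tool_pos: [0.5327, 0.1266, 0.0657]
eef_rot: [0.779, 0.626, -0.021, 0.015]
contact_force: [-1.6, -8.8, 1.4]
opening: 0.372
finger_force: 45.0
```

```bash
python3 - <<'E'
from h import *
s,R=now()
m=R.as_matrix();p=s["tool_pos"]
c=p+R.apply([0,0,.0108]);print("c over floor",c[2]-.034,"moment",s["moment"].round(2))
print(((c-np.array([.531,.1198,0]))@np.array([.9769,-.2139,0])*1000).round(2),((c-np.array([.531,.1198,0]))@np.array([.2139,.9769,0])*1000).round(2))
E
```

```text
t 12.9 p [0.5327 0.1266 0.0657] xdir 77.59 xz -0.052 yz -0.003 F [-1.61 -8.82  1.43] open 0.372 ff 45.0
c over floor 0.020882811762529416 moment [-1.52  0.43  0.03]
0.15 6.48
```

Emit:
step_arm([
  [-0.03,0,0.15,0,1.5,0,1],
  [-0.03,0,0.12,0,1.5,0,1],
  [0,0,0,0,0,0,1],
  [0,0,0,0,0,0,1],
])

```text
clock: 13.4
tool_pos: [0.5327, 0.1265, 0.0627]
eef_rot: [0.779, 0.627, -0.001, -0.001]
contact_force: [-1.1, -7.8, 0.4]
opening: 0.372
finger_force: 45.0
```

Emit:
step_arm([
  [0,0,0.05,0,0,0,1],
  [0,0,0,0,0,0,1],
  [0,0,0,0,0,0,1],
])

```text
clock: 13.78
tool_pos: [0.5327, 0.1266, 0.0624]
eef_rot: [0.779, 0.627, -0.001, -0.001]
contact_force: [-1.1, -8.4, 2.2]
opening: 0.376
finger_force: 45.0
```

Emit:
step_arm([
  [-0.08,0,0.03,0,0,0,1],
  [0,0,0,0,0,0,1],
  [0,0,0,0,0,0,1],
])

```text
clock: 14.15
tool_pos: [0.5327, 0.1265, 0.0623]
eef_rot: [0.779, 0.627, -0.0, -0.001]
contact_force: [-2.3, -7.1, 4.3]
opening: 0.376
finger_force: 45.0
```

Emit:
step_arm([
  [-0.05,0,-0.05,0,0,0,1],
  [-0.05,0,0,0,0,0,1],
  [0,0,0,0,0,0,1],
  [0,0,0,0,0,0,1],
])

```text
clock: 14.65
tool_pos: [0.5325, 0.1253, 0.0624]
eef_rot: [0.779, 0.627, -0.001, -0.001]
contact_force: [-0.5, -7.5, 0.5]
opening: 0.373
finger_force: 45.0
```

```bash
python3 - <<'E'
from h import *
from plant import r
import cv2
s,R=now();print(s["moment"].round(2))
f=r.snapshot("side")["pixels"][:,:,::-1][185:260,215:315]
cv2.imwrite("pics/a3.png",cv2.resize(f,(800,600),interpolation=2))
E
```

```text
t 14.65 p [0.5325 0.1253 0.0624] xdir 77.68 xz 0.001 yz -0.003 F [-0.53 -7.46  0.49] open 0.373 ff 45.0
[-1.55  0.33  0.01]
```

View pics/a3.png

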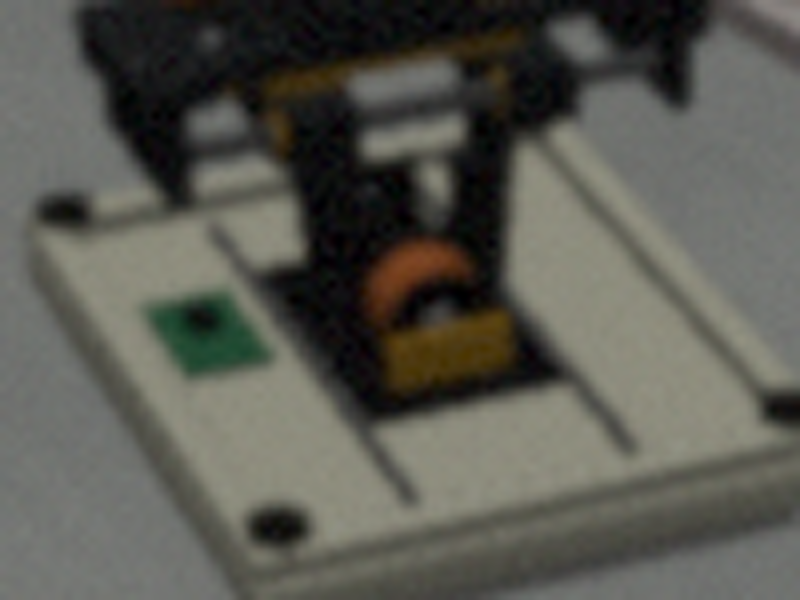

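The nub (440,310) is now down behind the lip and the cell is level. I'll ease it towards the lip, then release with a small opening.

Emit:
step_arm([
  [-0.05,0,0,0,0,0,1],
  [-0.05,0,0,0,0,0,1],
  [0,0,0,0,0,0,1],
  [0,0,0,0,0,0,1],
])

```text
clock: 15.2
tool_pos: [0.5323, 0.1248, 0.0624]
eef_rot: [0.779, 0.627, -0.0, -0.001]
contact_force: [-1.3, -6.5, -1.4]
opening: 0.372
finger_force: 45.0
```

Emit:
step_arm([
  [0,0,0,0,0,0,1],
  [0,0,0,0,0,0,1],
], force=5)

```text
clock: 15.45
tool_pos: [0.5325, 0.125, 0.0624]
eef_rot: [0.779, 0.627, -0.0, -0.001]
contact_force: [-0.0, -6.4, -0.9]
opening: 0.385
finger_force: 5.0
```

Emit:
step_arm([
  [0,0,0,0,0,0,0.1],
  [0,0,0,0,0,0,0],
  [0,0,0,0,0,0,-0.1],
  [0,0,0,0,0,0,-0.1],
])

```text
clock: 15.95
tool_pos: [0.5327, 0.1271, 0.0624]
eef_rot: [0.778, 0.628, 0.001, -0.002]
contact_force: [0.7, 1.4, -0.6]
opening: 0.549
finger_force: 0.0
```

Emit:
step_arm([
  [0,0,-1,0,0,0,-0.1],
  [0,0,-3,0,0,0,-0.1],
  [0,0,-5,0,0,0,-0.1],
  [-4,0,-5,0,0,0,-0.1],
  [-6,0,-3,0,0,0,-0.1],
  [-6,0,0,0,0,0,-0.1],
  [-6,0,0,0,0,0,-0.1],
  [0,0,0,0,0,0,-0.1],
])

```text
clock: 16.95
tool_pos: [0.4856, -0.0904, 0.2292]
eef_rot: [0.782, 0.624, -0.0, -0.001]
contact_force: [0.6, 0.2, -0.7]
opening: 0.55
finger_force: 0.0
```

```bash
python3 - <<'E'
from h import *
from plant import r
import cv2
s,R=now()
f=r.snapshot("side")["pixels"][:,:,::-1][185:260,215:315]
t=r.snapshot("top")["pixels"][:,:,::-1][200:275,200:300]
cv2.imwrite("pics/a4.png",np.vstack([cv2.resize(f,(400,300),interpolation=2),cv2.resize(t,(400,300),interpolation=2)]))
E
```

```text
t 16.95 p [ 0.4856 -0.0904  0.2292] xdir 77.18 xz 0.001 yz -0.002 F [ 0.58  0.21 -0.66] open 0.55 ff 0.0
```

View pics/a4.png

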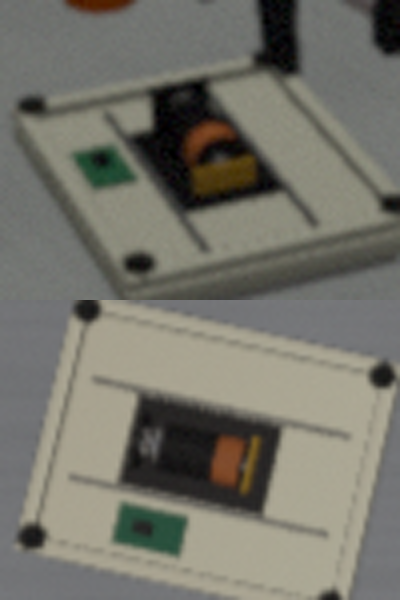

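The cell lies straight in the cradle, its copper end at the brass lip and its flat end on the spring. The arm is clear, so I'm handing in.

```bash
python3 -c "
from plant import r
print(r.finish_job())"
```

```text
the job is handed in; nothing more can be done
None
```

The fresh cell is in the cradle, straight and level as far as the last pictures show, with its flat end on the spring (about 9 N at most, below the 11 N solid point) and its nub behind the brass lip; it's released, the arm is clear, and I handed in at about 17 s, though I viewed 11 pictures, one over the limit of 10.

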